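# Close a plaster casting mould in the pedal clamp

### The arm

A 6-joint arm with a two-finger parallel gripper is mounted at the origin on a cart in front of the work surface, level with it; the furniture and walls round the work are solid. World frame = base frame: x ahead of the robot, y to its left, z up, the work surface at z = 0. Lengths are in mm, angles in rad, forces in N, time in s.
With the tool pointing down it reaches from about 350 to 975 mm from the base axis. Payload 7.1 kg.
Tool frame: the origin (TCP) lies midway between the tips of the shut fingers; the grasp point (between the pads) lies 19 mm behind it (ctrl.hold_point_z is the distance from the TCP to the grasp point, in mm); x points along the fingers, y is the direction in which the jaws open and shut, and the axes are right-handed (so a half turn about x gives the same grasp; the last joint's range is limited). The gripper opens to 88 mm and grips with 3 to 60 N. Pads are 20 mm wide; open, the fingers measure 115 mm over their backs; the gripper's body (75 mm by 178 mm) begins 61 mm behind the grasp point.
Start: joints at [1.162, 0.423, 1.63, -0, 1.089, -0.019], TCP at [237.47, 578.111, 222.675] pointing down, gripper open.
Joint ranges: [-3, 3], [-0.9, 2.11], [0.09, 2.58], [-1.31, 4.45], [0.11, 2.69], [-2.54, 2.54]. Speed limits (rad/s): [2.39, 2.39, 3.01, 3.14, 3.14, 3.14].

### API

Orientations are given as a rotation vector (axis times angle).
In Python, from workcell import ctrl, get_image, calibration gives the robot as it stands.
- The arm moves only by the tool move_arm, never from a script. Its argument "rows" is a list of rows, each a list of 5 numbers: the shift along the world's x, y, z in mm, then the turn about the world's z in rad, then the closure, from -1 (fully open) to 1 (shut). In form: [[tx, ty, tz, roll, jaw], ...]. A call has 1 to 12 rows; each row is the pose to reach, as a shift and turn from the pose measured when the call began; what a row does not reach only later rows make up. A row lasts 1/8 s, in which the tool goes at most 62.5 mm and 10.7 degrees, less where a joint would pass 70% of its speed; a pose out of reach is approached as far as the arm can. A call with a gripper value outside its range is refused whole. The fingers move at their own pace and stop on an object; the grip force is fixed at half the most. Time passes only in rows, so rows that repeat a pose let the fingers close. It gives the time, the measured TCP pose, the force and the opening at its end, in the units of the state.
- ctrl.get_obs(): the state, without advancing time (a new reading comes with each control period).
- get_image(name): name is "scene" or "top" or "wrist"; returns the picture (420x560x3 uint8, blue, green, red); there is no depth.
- calibration(name): a dict with "fx", "fy", "cx", "cy" (pixels), "D" ([k1, k2, p1, p2, k3] as OpenCV has them; the pictures are not rectified), "view" (4x4, takes a point from world to camera coordinates); the wrist camera has in their place "T_tool_cam" (4x4, takes a point from camera to tool coordinates, whose origin is the TCP and whose axes are the tool frame's). Camera axes: x right, y up, looking along -z (the intrinsics and any distortion apply to the point x, -y, -z); pixel columns grow to the right and rows downward; lengths in mm; the calibration is good to about 2 mm. A picture is of the moment at which its call begins: read the wrist's pose just before it. calibration takes no time and is no camera call.
- ctrl.close_job(): hands the job in, once; it reports no verdict.
The state is a dict: "t": time; "qpos": joint angles; "qvel": joint speeds; "joint_torque": joint torques, N m; "ee_pos": TCP position; "orientation": TCP orientation; "ft_force": force on the tool from outside, world axes, zero at the start; "moment": the same for the moment, N m; "width": finger opening in mm.
Only numpy, scipy, OpenCV 4.12 (cv2) and the standard library are available. Lean on these libraries where they do the work, as an engineer would, in place of code of your own. Each camera call takes 0.05 s, during which the arm holds its last target.

### The job

Get the two-part plaster mould ready for casting: gently stand the loose half upright in the clamp's bay, its knobbed face towards the half that already waits at the back fence, and let go of it. Then press the clamp's pedal right down to its stop so that the catch holds it there and the two halves stay clamped tightly face to face. Leave the other things on the bench where they are.

Things in the scene. Friction and masses are not known exactly. Their poses are not given: they have to be found in the camera images.
- mould_clamp: Grey pedal clamp screwed to the bench, 322 mm long (own x) by 134 wide. Origin: bench level, 6 mm beyond its middle. Own +x runs from the pedal, near the robot, to the back fence (face at x = +97 mm). Bed (base plate top) 12 mm above the bench; two guide rails, tops 13 mm above the bed, form a channel 69 mm wide with flared lips. Tallest: cheeks at x = -35, y = +-51 mm, 99 mm above the bench.
- bay (a point): Point on the bed at own x = +31, y = 0 mm of the clamp, 12 mm above the bench: where the middle of the loose half's underside goes. Room to spare: about 6 mm each way lengthways between the open jaw and the waiting half, 2.5 mm each way sideways. Axes parallel to the clamp's.
- pedal_tread (a point): Middle of the ribbed black tread (60 mm along x, 68 wide) of the pedal, about 88 mm above the bench when up, 43 mm at the stop, moving about 9 mm to the clamp's +x on the way. Site axes are the clamp's with the pedal up; the tread slopes 0.23 rad up towards the robot then, and as much down at the stop.
- pedal (a joint): Pedal angle, rad: 0 up (spring held), 0.44 fully down on its stop. Let go, it springs up, unless it passed about 0.415: then a sprung catch at its left (+y) snaps over a pin and holds it at about 0.405. Pressing takes about 3 N at first, about 18 N at the end with the mould in. The catch's release tab (clamp x = -95 to -134, y = +46 to +58 mm, 84 mm above the bench) must not be pushed.
- keyed_half: Loose plaster half, upright, 36 thick (own x) x 64 wide (own y) x 66 mm high, 0.15-0.28 kg, left or right of the clamp. Origin: middle of its underside. Own +x face mates: vase-shaped hollow open at the top (half-round notch seen from above) and two conical knobs 5 mm long, 9 across, at y = +-21 mm, 48 mm up. Other face plain. Grip its 64 mm width near the top so the fingers stay above the rails.
- keyed_face (a point): Centre of the loose half's mating face, 33 mm above its underside.
- socket_half: The other mould half, same size, standing loose in the clamp against the fence. Origin: middle of its underside. Its own -x face, towards the jaw and the pedal, is the mating face with the same hollow and two round sockets (12 mm) that take the knobs.
- socket_face (a point): Centre of the waiting half's mating face, 33 mm above its underside.
- pressure_pad: The jaw's rubber-faced pad, 54 wide x 44 mm high, sprung (9 mm of give, 6 N at first, 2 N more per mm). Origin: on the bed, 15 mm behind its rubber face, which is at clamp x = +6.5 mm with the pedal up. The pedal drives the jaw 25 mm towards the fence.
- press_mould: A bystander: low chipped plaster press mould, 66 x 86 x 30 mm high, standing on the other side of the clamp. Origin: middle of its underside.
- oxide_bottle: A bystander: brown capped bottle 38 mm across, 76 high, behind the clamp to the left. Origin: middle of its underside.
- sprig_mould: A bystander: round plaster puck 66 mm across, 34 high, behind the clamp to the right. Origin: middle of its underside.
There are look-alikes about, which are no part of the job. What is shaped like the socket_half but orange or red is not meant. What is shaped like the keyed_half but purple is not meant.

How it is judged:
By the outcome, as a careful person would: the job done as asked, in the order asked, and still so for the second after the job is handed in, with the robot touching nothing.
It also fails if it takes over 48 s, if anything falls off the work surface, if the arm or the gripper's body presses on something with over 40 N, if the wrist force passes 120 N, or if a joint passes its speed limit or range.

## Working session

There is one attempt and no reset: what is moved stays moved. The work goes in short steps, Python scripts to look and compute and a tool call to move; the robot and the scene stay as the last step left them, time stands still between calls to the robot, and variables do not carry over. Pictures are saved under pics/ and viewed, and the job is handed in when it is done.

Besides the shell and the picture viewer there is one more tool, called after "Request:" as name(argument=value, ...), one argument or row to a line, values as JSON. move_arm: Moves the arm, as the interface text tells. Its arguments: {"type":"object","properties":{"rows":{"type":"array"}},"required":["rows"]}

```bash
ls; mkdir -p pics; python3 - <<'E'
from workcell import ctrl,get_image,calibration
import cv2
print(ctrl.get_obs())
for n in ["scene","top"]:
    cv2.imwrite(f"pics/{n}0.png",get_image(n)); print(calibration(n))
print(calibration("wrist"))
E
```

```text
pics
{'t': 0.0, 'qpos': array([ 1.16199261e+00,  4.23843348e-01,  1.63068879e+00, -6.25716370e-06,
        1.08859072e+00, -1.90059044e-02]), 'qvel': array([ 6.89347095e-05, -1.83083534e-04,  1.15703619e-03, -3.93202979e-04,
       -3.86069794e-06, -7.51895553e-06]), 'joint_torque': array([ 3.66845386e-03, -5.44633555e+01, -2.73664802e+01,  6.46506669e-02,
        2.28475366e-02, -1.00884895e-04]), 'ee_pos': array([237.26092957, 577.61339493, 221.90060496]), 'orientation': array([ 0.30462519,  1.5493994 , -0.30698824]), 'ft_force': array([-0.27543936,  0.63367058, -1.4516648 ]), 'moment': array([ 0.00751367, -0.03637437, -0.02349952]), 'width': 87.7828402363373}
{'fx': 521.4053366004675, 'fy': 521.4053366004675, 'cx': 273.9377451990537, 'cy': 206.38450529536397, 'D': array([-0.15968887,  0.        ,  0.        ,  0.        ,  0.        ]), 'view': array([[ 7.73668225e-01, -6.33455866e-01,  1.30821742e-02,
        -5.56498113e+02],
       [ 4.36481886e-01,  5.47834305e-01,  7.13695409e-01,
        -2.80544791e+02],
       [-4.59261407e-01, -5.46453328e-01,  7.00334006e-01,
        -1.
[... 462 characters left out ...]
   [-9.46499854e-02, -1.87145078e-02,  9.95334691e-01,
        -1.09295325e+03],
       [ 0.00000000e+00,  0.00000000e+00,  0.00000000e+00,
         1.00000000e+00]])}
{'fx': 349.9984656853245, 'fy': 349.9984656853245, 'cx': 279.24278791480543, 'cy': 217.94582073385996, 'D': array([0.01547456, 0.        , 0.        , 0.        , 0.        ]), 'T_tool_cam': array([[ 1.03384298e-03,  3.02168300e-01, -9.53254032e-01,
        -1.62670134e+02],
       [ 9.99999373e-01,  9.73255938e-05,  1.11539108e-03,
        -7.74773754e-01],
       [ 4.29811841e-04, -9.53254588e-01, -3.02168010e-01,
        -8.31274622e+01],
       [ 0.00000000e+00,  0.00000000e+00,  0.00000000e+00,
         1.00000000e+00]])}
```

View pics/scene0.png

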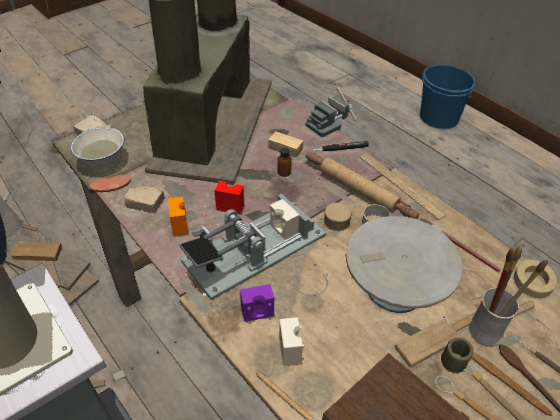

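View pics/top0.png

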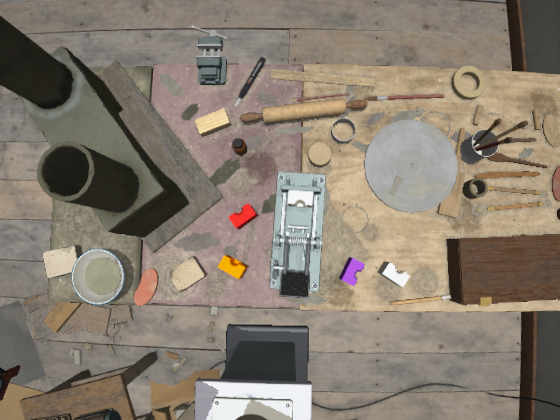

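```bash
cat > h.py <<'E'
import numpy as np, cv2
from workcell import ctrl,get_image,calibration
from scipy.spatial.transform import Rotation as R
def K(c): return np.array([[c['fx'],0,c['cx']],[0,c['fy'],c['cy']],[0,0,1.]])
def view(n,obs=None):
    c=calibration(n)
    if n!='wrist': return c,c['view']
    T=np.eye(4);T[:3,:3]=R.from_rotvec(obs['orientation']).as_matrix();T[:3,3]=obs['ee_pos']
    return c,np.linalg.inv(T@c['T_tool_cam'])
def unproj(cv,uv,z):
    c,V=cv
    p=cv2.undistortPoints(np.array(uv,float).reshape(-1,1,2),K(c),np.array(c['D'])).reshape(-1,2)
    d=np.c_[p[:,0],-p[:,1],-np.ones(len(p))]@V[:3,:3]
    o=-V[:3,:3].T@V[:3,3]
    z=np.broadcast_to(z,len(p))
    return o+d*((z-o[2])/d[:,2])[:,None]
def proj(cv,P):
    c,V=cv
    q=np.array(P,float).reshape(-1,3)@V[:3,:3].T+V[:3,3]
    q=q*[1,-1,-1]
    return cv2.projectPoints(q.reshape(-1,1,3),np.zeros(3),np.zeros(3),K(c),np.array(c['D']))[0].reshape(-1,2)
def crop(im,x0,y0,x1,y1,s): return cv2.resize(im[y0:y1,x0:x1],None,fx=s,fy=s,interpolation=cv2.INTER_CUBIC)
E
python3 - <<'E'
from h import *
a=cv2.imread('pics/top0.png')
cv2.imwrite('pics/t_c1.png',crop(a,330,245,420,305,8))
cv2.imwrite('pics/t_c2.png',crop(a,262,165,337,305,4))
b=cv2.imread('pics/scene0.png')
cv2.imwrite('pics/s_c1.png',crop(b,230,270,320,370,6))
cv2.imwrite('pics/s_c2.png',crop(b,170,190,330,300,5))
cv=view('top')
print(unproj(cv,[(395,272),(352,271)],66),unproj(cv,[(299,180),(295,285)],12))
E
```

```text
[[ 462.94086863 -368.85570987   66.        ]
 [ 463.94403756 -257.14306617   66.        ]] [[ 706.60521951 -117.39330335   12.        ]
 [ 420.29351178 -111.5456398    12.        ]]
```

View pics/t_c1.png

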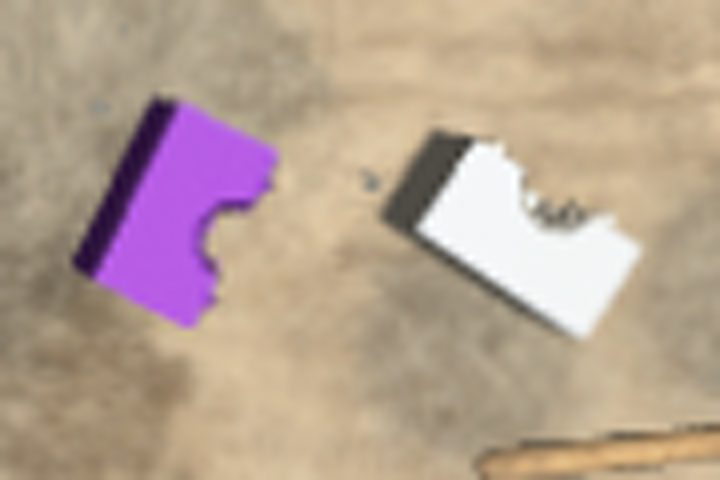

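View pics/t_c2.png

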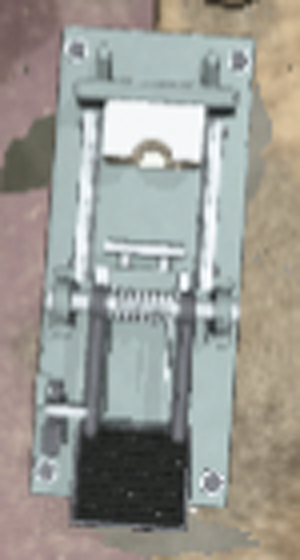

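View pics/s_c1.png

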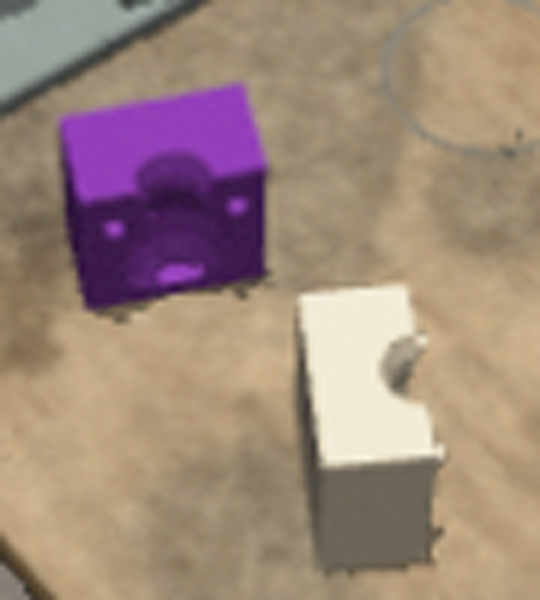

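View pics/s_c2.png

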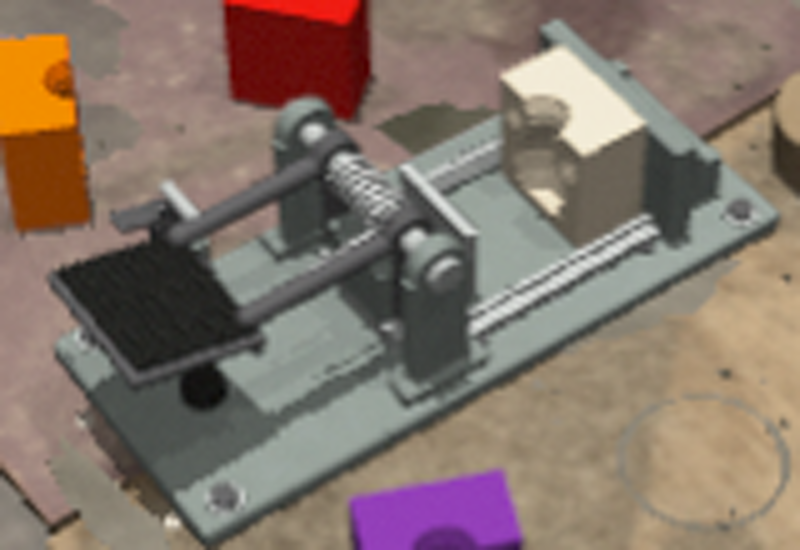

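```bash
python3 - <<'E'
from h import *
cv=view('top')
f=lambda pts,s,o:np.array(pts,float)/s+o-0.5+0.5/s
def rect(P):
    c=P.mean(0);return c
k=unproj(cv,f([(478,140),(415,225),(585,338),(640,248)],8,(330,245)),66)
print('keyed',k.round(1)); c=k.mean(0)
d=(k[2]-k[1]+k[3]-k[0])/2; print(c,np.linalg.norm(d[:2]),np.linalg.norm((k[0]-k[1]+k[3]-k[2])[:2])/2,'yaw of mating (left of long axis)',np.arctan2(d[1],d[0])+np.pi/2)
q=unproj(cv,f([(63,27),(255,40),(225,507),(30,490)],4,(262,165)),12)
print('clamp',q.round(1)); c=q.mean(0); ax=(q[0]-q[3]+q[1]-q[2])/2; ay=(q[0]-q[1]+q[3]-q[2])/2
print(c,np.linalg.norm(ax),np.linalg.norm(ay),np.arctan2(ax[1],ax[0]),np.arctan2(-ay[0],ay[1]))
# socket top
s=unproj(cv,f([(107,98),(201,105),(195,170),(102,160)],4,(262,165)),78)
print('sock',s.round(1),s.mean(0))
# screws
sc=unproj(cv,f([(76,49),(239,61),(211,481),(46,470)],4,(262,165)),14)
print('screws',sc.round(1)); c2=sc.mean(0);a=(sc[0]-sc[3]+sc[1]-sc[2]);b=(sc[0]-sc[1]+sc[3]-sc[2]);print(c2,np.arctan2(a[1],a[0]),np.arctan2(-b[0],b[1]))
E
```

```text
keyed [[ 488.3 -353.9   66. ]
 [ 460.7 -333.5   66. ]
 [ 425.1 -389.1   66. ]
 [ 454.2 -407.    66. ]]
[ 457.09052247 -370.89226278   66.        ] 64.6062067020314 34.211980297159826 yaw of mating (left of long axis) -0.5701427067599267
clamp [[ 729.6  -57.3   12. ]
 [ 722.9 -189.9   12. ]
 [ 404.4 -173.5   12. ]
 [ 413.   -41.8   12. ]]
[ 567.5121956  -115.62440625   12.        ] 317.96445610754654 132.42041496134442 -0.05009773743782166 -0.05791935127839537
sock [[ 671.9  -89.1   78. ]
 [ 668.4 -150.    78. ]
 [ 626.1 -146.7   78. ]
 [ 631.5  -86.7   78. ]] [ 649.48440763 -118.15073936   78.        ]
screws [[ 714.1  -66.6   14. ]
 [ 707.8 -178.9   14. ]
 [ 421.9 -163.7   14. ]
 [ 426.9  -52.4   14. ]]
[ 567.65670914 -115.39843884   14.        ] -0.05128681354911686 -0.05079477197894672
```

```bash
python3 - <<'E'
from h import *
o=ctrl.get_obs(); M=R.from_rotvec(o['orientation']).as_matrix(); print(M.round(3))
yaw=np.arctan2(M[1,1],M[0,1]); print('tool y yaw',yaw)
for t in (-0.57+np.pi/2,-0.57-np.pi/2,-.051+np.pi/2,-.051-np.pi/2): print(t-yaw, 'targets', t)
cv=view('top');f=lambda pts,s,o:np.array(pts,float)/s+o-0.5+0.5/s
print(unproj(cv,f([(130,475)],4,(262,165)),88))
print(np.array([457,-371])-o['ee_pos'][:2])
E
```

```text
[[-0.001  0.38   0.925]
 [-0.001  0.925 -0.38 ]
 [-1.    -0.001 -0.   ]]
tool y yaw 1.1810120869669694
-0.18021576017207264 targets 1.0007963267948967
-3.3218084137618655 targets -2.1407963267948964
0.33878423982792727 targets 1.5197963267948966
-2.802808413761866 targets -1.6217963267948965
[[ 431.57994938 -108.34803955   88.        ]]
[ 219.7255052 -948.6603615]
```

Request:
move_arm(
  rows=[
    [30,-55,0,0,-1],
    [60,-110,0,0,-1],
    [85,-165,0,0,-1],
    [110,-220,0,0,-1],
    [130,-280,0,0,-1],
    [145,-340,0,0,-1],
    [160,-400,0,0,-1],
    [170,-460,0,0,-1],
    [180,-520,0,0,-1],
    [190,-580,0,0,-1],
    [200,-640,0,-0.06,-1],
    [205,-700,0,-0.12,-1],
  ],
)

```text
t: 1.6
ee_pos: [442.4, -124.5, 222.0]
orientation: [0.4, 1.533, -0.402]
ft_force: [0.7, 0.1, -0.1]
width: 87.9
```

Request:
move_arm(
  rows=[
    [5,-60,0,-0.06,-1],
    [10,-120,0,-0.06,-1],
    [12,-180,0,-0.06,-1],
    [14,-240,-10,-0.06,-1],
    [14,-248,-30,-0.06,-1],
    [14,-248,-30,-0.06,-1],
    [14,-248,-30,-0.06,-1],
  ],
)

```text
t: 2.48
ee_pos: [456.2, -370.8, 191.9]
orientation: [0.447, 1.525, -0.448]
ft_force: [0.2, -0.2, 0.8]
width: 87.6
```

```bash
python3 - <<'E'
from h import *
o=ctrl.get_obs(); im=get_image('wrist'); cv2.imwrite('pics/w1.png',im); np.savez('w1.npz',**o)
M=R.from_rotvec(o['orientation']).as_matrix()
print(o['t'],o['ee_pos'],np.arctan2(M[1,1],M[0,1]),o['qpos'])
E
```

```text
2.475 [ 456.22536954 -370.84514482  191.87980426] 0.9999649451625608 [-7.02304674e-01  4.06617287e-01  1.73731809e+00 -1.05563249e-03
  9.98551479e-01 -1.70169719e+00]
```

View pics/w1.png

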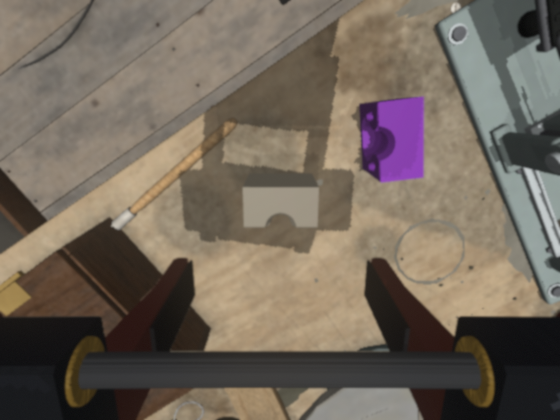

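```bash
python3 - <<'E'
from h import *
cv2.imwrite('pics/w1c.png',crop(cv2.imread('pics/w1.png'),220,165,340,250,6))
E
```

```text
(no output)
```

View pics/w1c.png

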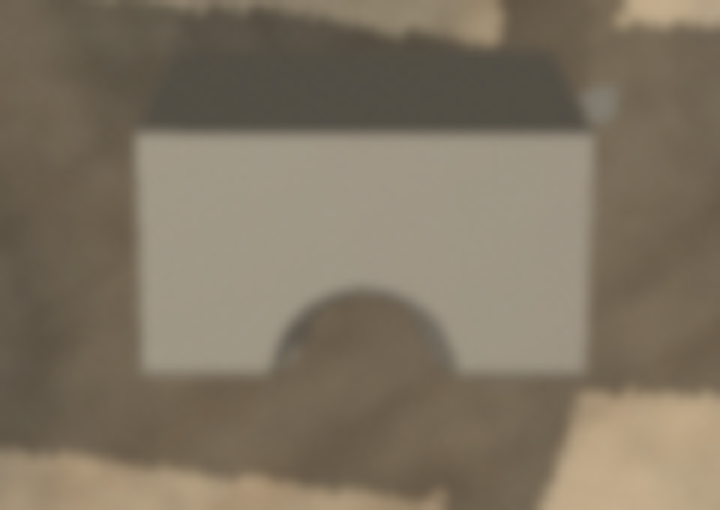

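```bash
python3 - <<'E'
from h import *
o=dict(np.load('w1.npz')); cv=view('wrist',o)
f=lambda pts,s,of:np.array(pts,float)/s+of-0.5+0.5/s
k=unproj(cv,f([(136,130),(595,130),(586,374),(142,374)],6,(220,165)),66)
print(k.round(1),k.mean(0)); d=(k[1]-k[0]+k[2]-k[3])/2
e=(k[3]-k[0]+k[2]-k[1])/2
print(np.linalg.norm(d),np.linalg.norm(e),np.arctan2(d[1],d[0]),np.arctan2(e[1],e[0]))
# also bolts on clamp? near-right screws
print(unproj(cv,[(459,34),(556,290)],14))
E
```

```text
[[ 422.4 -387.4   66. ]
 [ 457.1 -333.3   66. ]
 [ 487.5 -352.9   66. ]
 [ 452.6 -407.2   66. ]] [ 454.90274829 -370.18917041   66.        ]
64.40711360434766 36.14385459932794 0.9999901485460428 -0.5762028991018102
[[ 419.86587719 -163.31970574   14.        ]
 [ 706.28624356 -178.18404675   14.        ]]
```

Request:
move_arm(
  rows=[
    [-1,0.5,-50,0,-1],
    [-1,0.5,-100,0,-1],
    [-1,0.5,-130,0,-1],
    [-1,0.5,-145,0,-1],
    [-1,0.5,-154,0,-1],
    [-1,0.5,-154,0,-1],
    [-1,0.5,-154,0,0],
    [-1,0.5,-154,0,0.6],
    [-1,0.5,-154,0,1],
    [-1,0.5,-154,0,1],
    [-1,0.5,-154,0,1],
    [-1,0.5,-154,0,1],
  ],
)

```text
t: 4.03
ee_pos: [456.0, -370.7, 39.1]
orientation: [0.446, 1.523, -0.448]
ft_force: [-0.6, 0.8, 6.2]
width: 64.0
```

Request:
move_arm(
  rows=[
    [0,0,5,0,1],
    [0,0,25,0,1],
    [0,0,60,0,1],
    [0,0,100,0,1],
    [0,0,130,0,1],
    [0,0,130,0,1],
  ],
)

```text
t: 4.78
ee_pos: [457.2, -371.9, 172.3]
orientation: [0.444, 1.518, -0.45]
ft_force: [0.6, -0.6, -3.1]
width: 64.0
```

Request:
move_arm(
  rows=[
    [25,43,0,0.1,1],
    [55,95,0,0.2,1],
    [80,140,0,0.3,1],
    [105,185,0,0.4,1],
    [130,225,0,0.48,1],
    [143,248,0,0.52,1],
    [147,255,0,0.52,1],
    [147,255,0,0.52,1],
    [147,255,0,0.52,1],
    [147,255,0,0.52,1],
  ],
)

```text
t: 6.02
ee_pos: [603.8, -117.9, 172.3]
orientation: [0.039, 1.564, -0.043]
ft_force: [-0.4, -0.2, -2.3]
width: 63.9
```

```bash
python3 - <<'E'
from h import *
o=ctrl.get_obs(); im=get_image('wrist'); cv2.imwrite('pics/w2.png',cv2.resize(im,(800,600))); cv2.imwrite('pics/w2r.png',im);np.savez('w2.npz',**o)
o2=ctrl.get_obs()
t=get_image('top');cv2.imwrite('pics/t2.png',crop(t,240,140,360,310,4)[:600])
M=R.from_rotvec(o['orientation']).as_matrix()
print(o['t'],o['ee_pos'],o2['ee_pos'],M.round(4),np.arctan2(M[1,1],M[0,1]),o['qpos'])
E
```

```text
6.025 [ 603.7631925  -117.92798117  172.27668352] [ 603.86822373 -117.78591999  172.29398993] [[ 0.0066  0.0522  0.9986]
 [-0.0023  0.9986 -0.0522]
 [-1.     -0.0019  0.0067]] 1.518588213623997 [-2.11823548e-01  4.65356332e-01  1.69413545e+00 -9.95529936e-04
  9.75205690e-01 -1.72986249e+00]
```

View pics/w2.png

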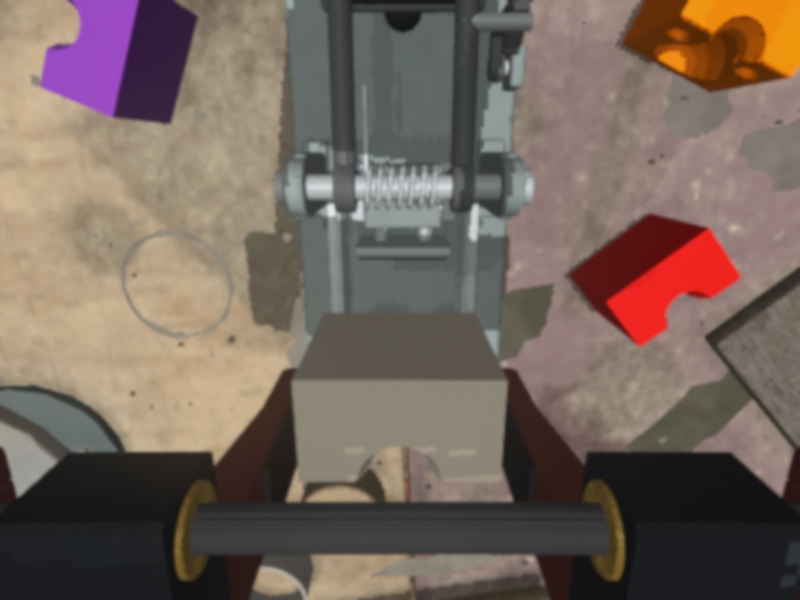

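View pics/t2.png

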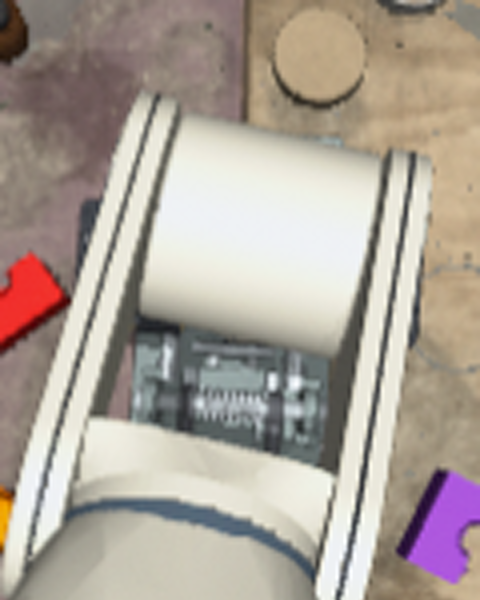

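```bash
cat > ov.py <<'E'
from h import *
import sys
def overlay(img,obs,O,yaw,name,box,s):
    cv=view('wrist',obs); c,si=np.cos(yaw),np.sin(yaw)
    W=lambda p:np.array([[O[0]+c*x-si*y,O[1]+si*x+c*y,z] for x,y,z in p])
    im=img.copy(); x0,y0,x1,y1=box; im=crop(im,x0,y0,x1,y1,s)
    segs=[([(-30,34.5,25),(80,34.5,25)],(0,255,0)),([(-30,-34.5,25),(80,-34.5,25)],(0,255,0)),
      ([(6.5,-27,56),(6.5,27,56)],(255,0,255)),([(-8.5,-27,56),(-8.5,27,56)],(255,0,255)),
      ([(-160,67,12),(160,67,12)],(0,255,255)),([(-160,-67,12),(160,-67,12)],(0,255,255)),([(97,-40,60),(97,40,60)],(255,255,0)),
      ([(61,-32,78),(97,-32,78),(97,32,78),(61,32,78)],(255,255,0))]
    for P,col in segs:
        q=proj(cv,np.concatenate([np.linspace(P[i],P[i+1],10) for i in range(len(P)-1)]) if 0 else np.concatenate([W(np.linspace(P[i],P[i+1],10)) for i in range(len(P)-1)]))
        q=((q-[x0,y0]+.5)*s-.5).round().astype(int)
        cv2.polylines(im,[q.reshape(-1,1,2)],False,col,1)
    cv2.imwrite(name,im)
E
python3 - <<'E'
from ov import *
o=dict(np.load('w2.npz'));im=cv2.imread('pics/w2r.png')
overlay(im,o,(573.6-1.7,-115.8+.5),-.051,'pics/ov2.png',(180,100,390,255),3.8)
cv=view('wrist',o);f=lambda p:np.array(p)*.7-.15
k=unproj(cv,f([(294,379),(506,379),(503,475),(299,480)]),172.3-39+66);print(k)
E
```

```text
[[ 582.46521041 -148.98237182  199.3       ]
 [ 585.67812463  -86.17058975  199.3       ]
 [ 619.06496005  -86.72746191  199.3       ]
 [ 617.67173668 -151.48518468  199.3       ]]
```

View pics/ov2.png

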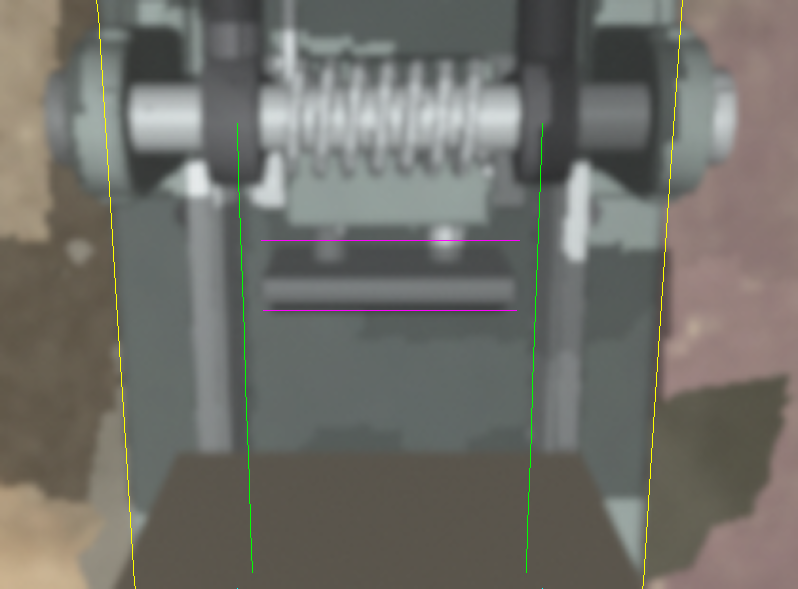

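Request:
move_arm(
  rows=[
    [1,1.3,-30,0,1],
    [1,1.3,-60,0,1],
    [1,1.3,-80,0,1],
    [1,1.3,-92,0,1],
    [1,1.3,-95,0,1],
    [1,1.3,-95,0,1],
  ],
)

```text
t: 6.88
ee_pos: [605.4, -116.5, 77.9]
orientation: [0.039, 1.563, -0.042]
ft_force: [0.4, -1.1, -2.5]
width: 63.8
```

```bash
python3 - <<'E'
from ov import *
o=ctrl.get_obs(); im=get_image('wrist'); cv2.imwrite('pics/w3r.png',im);np.savez('w3.npz',**o)
print(o['t'],o['ee_pos'])
overlay(im,o,(573.6-1.7,-115.8+.5),-.051,'pics/ov3.png',(160,120,400,300),3.3)
E
```

```text
6.875 [ 605.43547639 -116.47965941   77.8536687 ]
```

View pics/ov3.png

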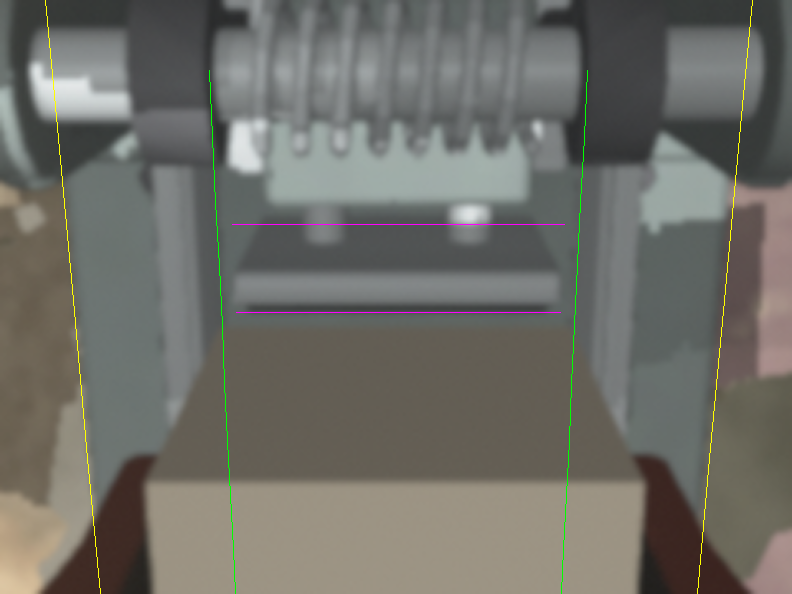

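Request:
move_arm(
  rows=[
    [-0.5,-0.3,-8,0,1],
    [-0.5,-0.3,-15,0,1],
    [-0.5,-0.3,-20,0,1],
    [-0.5,-0.3,-23,0,1],
    [-0.5,-0.3,-23.5,0,1],
    [-0.5,-0.3,-23.5,0,1],
  ],
)

```text
t: 7.68
ee_pos: [605.2, -116.8, 54.6]
orientation: [0.039, 1.562, -0.042]
ft_force: [-0.2, 0.4, -2.7]
width: 63.9
```

Request:
move_arm(
  rows=[
    [0,0,-1,0,1],
    [0,0,-2,0,1],
    [0,0,-3,0,1],
    [0,0,-3,0,1],
  ],
)

```text
t: 8.18
ee_pos: [605.1, -116.8, 51.6]
orientation: [0.039, 1.562, -0.042]
ft_force: [-0.3, 0.2, -3.0]
width: 64.1
```

Request:
move_arm(
  rows=[
    [0,0,-0.4,0,1],
    [0,0,-0.8,0,1],
    [0,0,-1.2,0,1],
    [0,0,-1.2,0,1],
  ],
)

```text
t: 8.68
ee_pos: [605.3, -116.8, 51.1]
orientation: [0.039, 1.562, -0.042]
ft_force: [-1.8, 0.8, 6.6]
width: 63.9
```

Request:
move_arm(
  rows=[
    [0,0,0.4,0,-0.4],
    [0,0,0.4,0,-0.55],
    [0,0,0.4,0,-0.65],
    [0,0,0.4,0,-0.8],
    [0,0,0.4,0,-0.95],
    [0,0,0.4,0,-0.95],
    [0,0,0.4,0,-0.95],
  ],
)

```text
t: 9.55
ee_pos: [605.3, -116.8, 51.5]
orientation: [0.039, 1.562, -0.042]
ft_force: [0.4, 0.2, 0.4]
width: 85.8
```

```bash
python3 - <<'E'
from ov import *
o=ctrl.get_obs(); im=get_image('wrist'); np.savez('w4.npz',**o); cv2.imwrite('pics/w4r.png',im)
print(o['t'],o['ee_pos'],o['width'],o['ft_force'])
overlay(im,o,(573.6-1.7,-115.8+.5),-.051,'pics/ov4.png',(160,120,400,300),3.3)
cv2.imwrite('pics/s4.png',crop(get_image('scene'),160,150,340,300,4))
E
```

```text
9.55 [ 605.2899379  -116.82298749   51.51871079] 85.82108457671202 [0.42460251 0.15575469 0.37022773]
```

View pics/ov4.png

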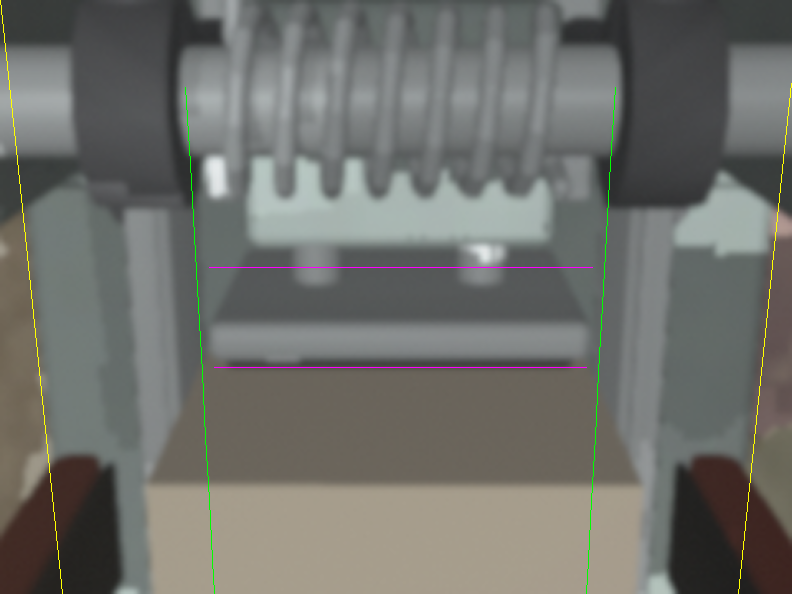

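View pics/s4.png

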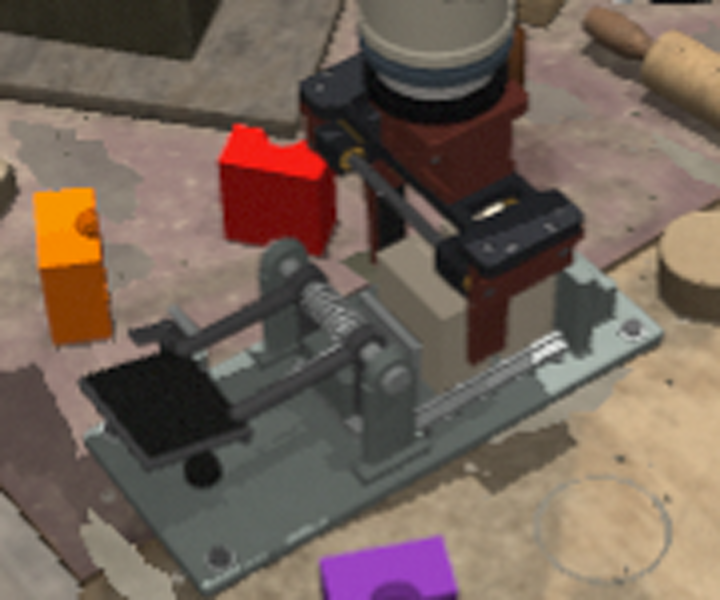

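Request:
move_arm(
  rows=[
    [0,0,10,0,-0.95],
    [0,0,40,0,-0.95],
    [0,0,90,0,-0.95],
    [0,0,130,0,-0.95],
    [-45,2,130,0,0],
    [-100,5,130,0,1],
    [-150,8,120,0,1],
    [-174,9,100,0,1],
    [-174,9,80,0,1],
    [-174,9,70,0,1],
    [-174,9,70,0,1],
  ],
)

```text
t: 11.02
ee_pos: [431.4, -107.8, 121.4]
orientation: [0.039, 1.563, -0.042]
ft_force: [-0.4, 0.8, -0.0]
width: 19.1
```

```bash
python3 - <<'E'
from ov import *
o=ctrl.get_obs(); print(o['t'],o['ee_pos'],o['width'],o['ft_force'])
cv2.imwrite('pics/s5.png',crop(get_image('scene'),160,150,340,300,4))
cv2.imwrite('pics/t5.png',crop(get_image('top'),240,150,360,300,4))
E
```

```text
11.025 [ 431.4332333  -107.82709245  121.44731686] 19.1279892464438 [-0.40222352  0.75780666 -0.00828032]
```

View pics/s5.png

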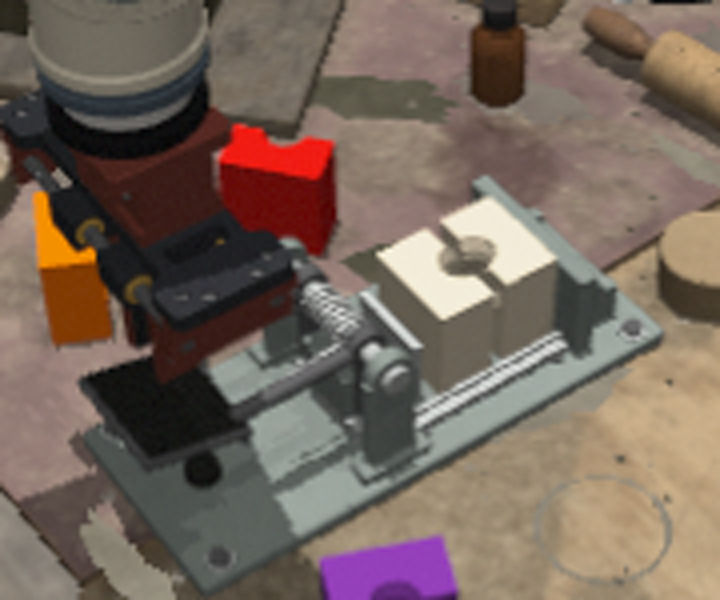

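View pics/t5.png

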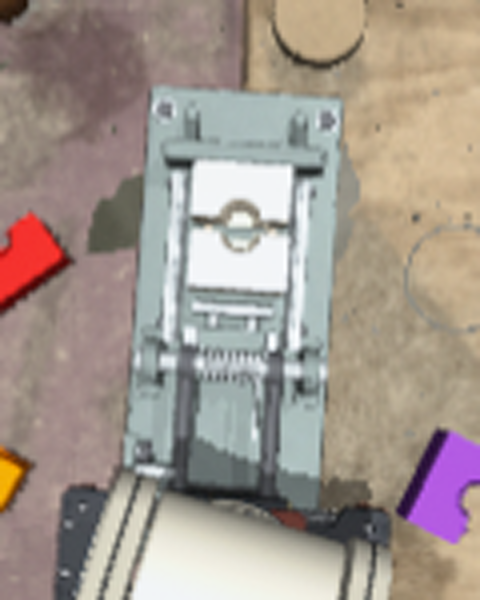

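Request:
move_arm(
  rows=[
    [0,0,-12,0,1],
    [0,0,-20,0,1],
    [0,0,-25,0,1],
    [0,0,-29,0,1],
    [0,0,-33,0,1],
    [0.5,0,-37,0,1],
    [1,0,-41,0,1],
    [1.5,0,-44,0,1],
  ],
)

```text
t: 12.12
ee_pos: [433.3, -107.9, 77.8]
orientation: [0.039, 1.562, -0.042]
ft_force: [-1.2, 0.6, 2.5]
width: 0.5
```

Request:
move_arm(
  rows=[
    [1,0,-4,0,1],
    [2,0,-8,0,1],
    [3,0,-12,0,1],
    [4,0,-16,0,1],
    [5,0,-19,0,1],
    [6,0,-22,0,1],
    [6.5,0,-24,0,1],
    [7,0,-26,0,1],
    [7,0,-26,0,1],
  ],
)

```text
t: 13.25
ee_pos: [440.4, -108.0, 51.8]
orientation: [0.038, 1.562, -0.042]
ft_force: [-3.4, -0.7, 6.6]
width: 0.5
```

Request:
move_arm(
  rows=[
    [0,0,-2,0,1],
    [0,0,-4,0,1],
    [0,0,-5,0,1],
    [0,0,-6,0,1],
    [0,0,-6,0,1],
  ],
)

```text
t: 13.88
ee_pos: [442.4, -108.2, 46.6]
orientation: [0.038, 1.558, -0.043]
ft_force: [-2.1, 0.7, 13.6]
width: 0.5
```

Request:
move_arm(
  rows=[
    [0,0,-1.5,0,1],
    [0,0,-3,0,1],
    [0,0,-4,0,1],
    [0,0,-4,0,1],
  ],
)

```text
t: 14.38
ee_pos: [443.5, -108.3, 44.0]
orientation: [0.038, 1.555, -0.043]
ft_force: [-6.8, 2.4, 26.7]
width: 0.6
```

Request:
move_arm(
  rows=[
    [0,0,-2,0,1],
    [0,0,-3,0,1],
    [0,0,-3,0,1],
  ],
)

```text
t: 14.75
ee_pos: [443.9, -108.3, 43.2]
orientation: [0.038, 1.554, -0.044]
ft_force: [-13.1, 1.6, 42.8]
width: 0.6
```

```bash
python3 - <<'E'
from ov import *
o=ctrl.get_obs(); print(o['t'],o['ee_pos'],o['width'],o['ft_force'])
cv2.imwrite('pics/s6.png',crop(get_image('scene'),160,150,340,300,4))
E
```

```text
14.75 [ 443.87556925 -108.29149247   43.23612006] 0.5607905066147713 [-13.06653945   1.58543268  42.81841749]
```

View pics/s6.png

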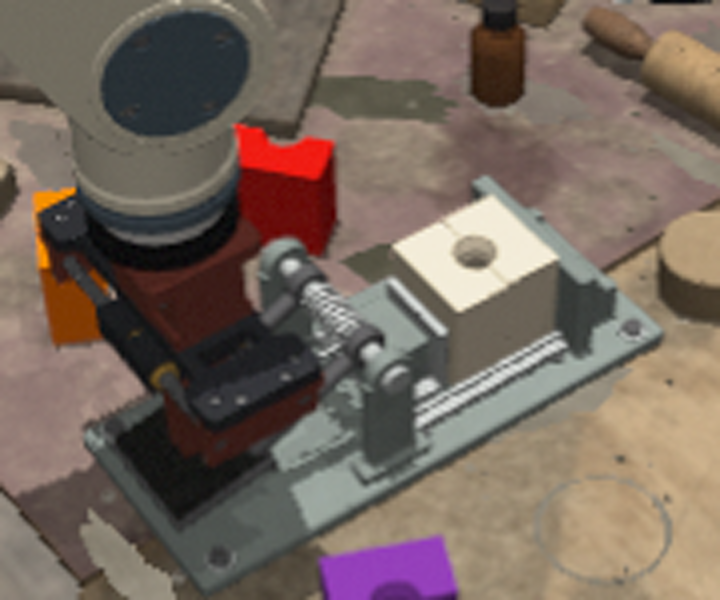

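Request:
move_arm(
  rows=[
    [0,0,1,0,1],
    [0,0,2,0,1],
    [0,0,3,0,1],
    [0,0,5,0,1],
    [0,0,7,0,1],
    [0,0,9,0,1],
    [0,0,12,0,1],
    [0,0,12,0,1],
  ],
)

```text
t: 15.8
ee_pos: [444.3, -108.3, 55.5]
orientation: [0.038, 1.553, -0.044]
ft_force: [-0.7, -0.4, 0.7]
width: 0.4
```

Force is zero at 55 mm, so the catch is holding. I'll withdraw straight up and look.

Request:
move_arm(
  rows=[
    [0,0,20,0,1],
    [0,0,60,0,1],
    [0,0,110,0,1],
    [0,0,160,0,1],
    [-40,-40,180,0,1],
    [-40,-100,180,0,1],
    [-40,-160,180,0,1],
    [-40,-220,180,0,1],
    [-40,-250,180,0,1],
    [-40,-250,180,0,1],
  ],
)

```text
t: 17.05
ee_pos: [404.0, -360.0, 235.1]
orientation: [0.04, 1.553, -0.046]
ft_force: [0.2, 0.3, -0.4]
width: 0.5
```

```bash
python3 - <<'E'
from ov import *
o=ctrl.get_obs(); print(o['t'],o['ee_pos'],o['width'],o['ft_force'])
s=get_image('scene');cv2.imwrite('pics/s7f.png',s)
cv2.imwrite('pics/s7.png',crop(s,160,150,340,300,4))
t=get_image('top');cv2.imwrite('pics/t7.png',crop(t,200,130,420,310,3.3))
E
```

```text
17.05 [ 403.96763958 -359.9803717   235.10314401] 0.5176921203979027 [ 0.19550583  0.33936495 -0.36757876]
```

View pics/s7.png

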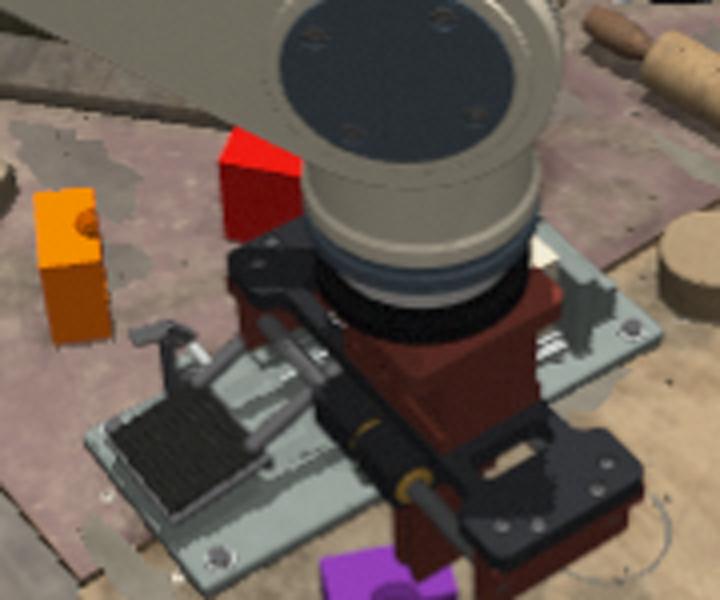

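View pics/t7.png

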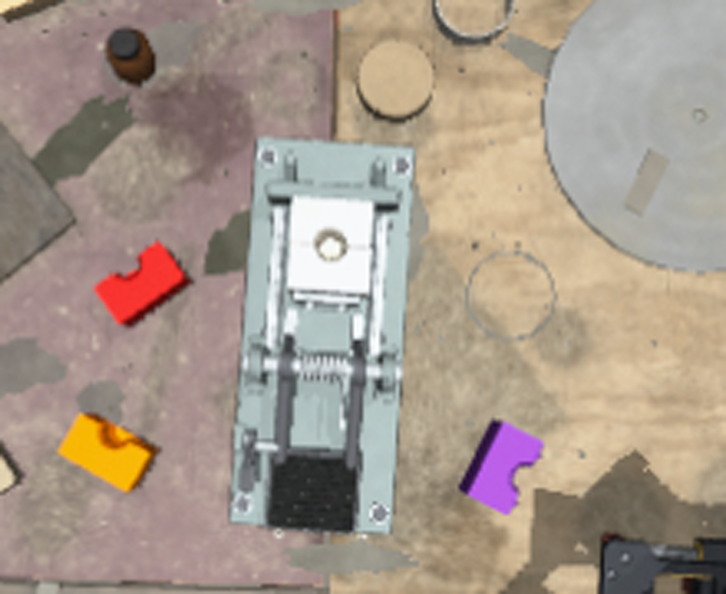

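The pictures show the pedal held down by the catch. The two halves are shut face to face with the round hole closed (top crop about (330,245)), the pad is against the loose half, and the bystanders have not moved. The arm is clear, so I'll hand the job in.

```bash
python3 -c "
from workcell import ctrl
print(ctrl.close_job())"
```

```text
the job is handed in; nothing more can be done
None
```

The loose half stands in the bay, clamped tightly against the waiting half, and the catch is holding the pedal down. I handed the job in at about 17 s of the 48 s allowed.

- **Placing:** I picked out the white knobbed half and left the purple look-alike alone. I turned it to line up with the clamp and set it on the bed with about 7 N of contact. After I let go, pictures showed it upright and lined up between the rails.
- **Pressing:** With the fingers shut, I pressed the tread down until the force rose steeply at a height of 43 mm, about 43 N, which is the stop. That push was made with the fingertips. It was higher than the quoted 18 N because I pushed on slightly to be sure of the stop.
- **Last checks:** On lifting off, the force fell to zero and the tread stayed down. The final top view shows the halves shut, the pad pressed against the loose half, and every bystander in the picture where it was. The arm partly hid the clamp in the final scene picture and the press mould was at most at the edge of the final crops, so I did not check it closely. No check failed; the camera measurements agreed with each other to about 2 mm.

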